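# Fit the shaft collar on the stirrer drive

## Task

Get the stirrer drive ready: first turn its lock ring by the red pin anticlockwise all the way to the green locked mark, then take the bare shaft between the fingers and turn it until its flat faces the orange mark. After that slide the aluminium collar down over the shaft until it sits on the dark shoulder, thumbscrew over the flat and pointing along the orange mark, and finish while still holding the collar there in the gripper. Leave the other things on the bench where they stand.

Things in the scene. Friction and masses are not known exactly. Their poses are not given: they have to be found in the camera images.
- drive: Stirrer drive, fixed to the bench: round white housing 184 mm across, 60 mm tall, with a control box on its -x side (40 mm tall, out to 118 mm from the axis). Origin on the vertical shaft axis at bench height, z up. On it, heights above the bench: lock ring (top 70 mm, radius 56 to 80 mm), inside it a grey cap (top 72 mm), the shoulder (92 mm), the shaft (to 134 mm).
- flat_mark (a point): Outer end of the orange bar on the grey cap, the mark that the shaft's flat must face: 52 mm from the shaft axis in the drive's -x direction.
- locked_mark (a point): Centre of the green bar on the housing's rim, the lock ring's locked mark: 86 mm from the shaft axis in the drive's +y direction. A black bar 1.2 rad clockwise of it (seen from above) is the open mark.
- shoulder (a point): Centre of the top face of the fixed dark steel shoulder, 34 mm across, at the foot of the shaft, 92 mm above the bench; the collar's underside comes to rest on it.
- lock_ring (a joint): Angle of the lock ring about the shaft axis, rad: 0 at the black open mark, 1.2 at the green locked mark, growing anticlockwise seen from above; hard stops at both. It turns stiffly (0.12 N m, about 2 N at the pin) and stays where it is left.
- lock_pin (a point): Centre of the top of the lock ring's red upright round pin: 12 mm diameter, 30 mm tall (70 to 100 mm above the bench), 68 mm from the shaft axis. It stands at angle 0.371 rad + joint lock_ring, anticlockwise from the drive's +x: in the drive's +y direction when locked.
- shaft (a joint): Angle of the shaft about its vertical axis, rad, anticlockwise from above positive: 0 when its flat faces the orange mark (the drive's -x). Light friction (0.03 N m), no spring, stays where it is left; stops at -3 and 3.
- shaft_top (a point): Centre of the tip of the upright D-shaped steel shaft, 42 mm above the shoulder. 20 mm diameter with one flat along its whole length, 6.5 mm from the axis, coloured orange, with an orange dash on the tip; the flat faces this point's -x. Fingers closed across the flat measure 16.5 mm, elsewhere more, up to 20 mm. The top 5 mm taper to 14 mm diameter.
- collar: Loose aluminium shaft collar standing on the bench: 37 mm outside, 36 mm tall, 100 to 200 g. Origin under its centre, z up. Bore 22.6 mm (26.6 mm at the lower mouth). On its -x side a brass screw tip, 6 mm wide, stands into the bore to 7.5 mm from the axis, 14 to 22 mm above the underside, so it passes the shaft only at the flat (within 0.25 rad). Grip it across its y.
- thumbscrew (a point): Outer end of the collar's blue thumbscrew (head 16 mm diameter), 34 mm from the collar's axis along the collar's -x, 18 mm above its underside.
- amber_bottle: amber glass bottle with blue cap, 58 mm wide, 120 mm tall, origin under its centre. Bystander
- white_bottle: white bottle with blue cap, 60 mm wide, 130 mm tall, origin under its centre. Bystander
- beaker: clear beaker, 72 mm wide, 90 mm tall, origin under its centre. Bystander
- wrench: steel wrench, 160 mm long, lying flat. Bystander
- impeller: three-bladed steel stirrer impeller, 75 mm wide, 70 mm tall, origin under its centre. Bystander
- weigh_dish: white dish, 80 mm wide, 22 mm tall, origin under its centre. Bystander
Not all that is in view belongs to the job. There is more than one size of the collar; the job needs the middle-sized.

How it is judged (in metres and radians):
On the way, in this order (a step that is already met when the one before it is completed fails the run):
1. the lock ring is turned to its locked mark (value of joint lock_ring above 1.1 rad), for 0.2 s.
2. the bare shaft is turned until its flat faces the orange mark (value of joint shaft between -0.17 and 0.17 rad and contact force between collar and shaft below 0.1 N), for 0.2 s.
At the end, for the whole second after the job is handed in: Fingers still hold the still collar (over 3 N), upright within 0.1 rad, underside within 3 mm of the shoulder, axis within 4 mm of the shaft's; thumbscrew end within 9 mm of the orange mark's line, flat within 0.25 rad of the mark, lock ring within 0.12 rad of locked (z of collar in the frame of drive between 0.089 and 0.095 m and horizontal distance between collar and drive below 0.004 m and angle between collar's own z axis and vertical below 0.1 rad and y of thumbscrew in the frame of drive between -0.009 and 0.009 m and x of thumbscrew in the frame of drive below -0.02 m and value of joint shaft between -0.25 and 0.25 rad and value of joint lock_ring above 1.08 rad and contact force between the fingers and collar above 3 N and linear speed of collar below 0.02 m/s); the arm keeps its last pose, push and grip.
It fails at once if a bystander is pushed more than 3 cm (distance of any of amber_bottle, white_bottle, beaker, wrench, impeller, weigh_dish from where it was at the start of the episode above 0.03 m).
It fails at once if a bottle, the beaker, the impeller or the dish is tipped (angle between any of amber_bottle, white_bottle, beaker, impeller, weigh_dish's own z axis and vertical above 0.4 rad).
It also fails if it takes over 64 s, if anything falls off the work surface, if the arm or the gripper's body presses on something with over 40 N, if the wrist force passes 120 N, or if a joint passes its speed limit or range.

## Robot

A 6-joint arm with a two-finger parallel gripper is mounted at the origin on the work surface. World frame = base frame: x ahead of the robot, y to its left, z up, the work surface at z = 0. Lengths are in mm, angles in degrees, forces in N, time in s.
With the tool pointing down it reaches from about 300 to 850 mm from the base axis. Payload 4.2 kg.
Tool frame: the origin (TCP) lies between the finger pads; the fingertips stand 14 mm ahead of it and the grasp point (between the pads) lies 5 mm behind it (env.finger_overhang is the distance from the TCP to the fingertips, in mm); z points along the fingers, y is the line along which they close (so a half turn about z gives the same grasp; the last joint's range is limited). The gripper opens to 91 mm and grips with 3 to 60 N. Pads are 32 mm wide; open, the fingers measure 118 mm over their backs; the gripper's body (76 mm by 178 mm) begins 60 mm behind the grasp point.
Start: joints at [-71.047, 18.312, 89.639, -0, 72.044, -1.146], TCP at [197.602, -539.996, 227.976] pointing down, gripper open.
Joint ranges: [-177.97, 177.97], [-48.28, 115.42], [12.27, 149.76], [-77.06, 257.06], [2.81, 150.46], [-146.56, 146.56]. Speed limits (degrees/s): [147.25, 147.25, 180, 180, 180, 180].

## Interface

Orientations are given as [roll, pitch, yaw] about the fixed x, y, z axes, in that order (R = Rz(yaw) Ry(pitch) Rx(roll)).
In Python, from workcell import status, cams, env, finder gives the robot as it stands.
- The arm moves only by the tool apply_moves, never from a script. Its argument "increments" is a list of rows, each a list of 7 numbers: the opening, from -1 (shut) to 1 (fully open), then the shift along the world's x, y, z in m, then the turn, a rotation vector about the world's x, y, z in degrees. In form: [[gripper, x, y, z, ax, ay, az], ...]. A call has 1 to 5 rows; each row shifts and turns the commanded pose from where the row before left it; what a row does not reach is not made up. A row lasts 1/12 s, in which the tool goes at most 41.7 mm and 7.16 degrees, less where a joint would pass 70% of its speed; a pose out of reach is approached as far as the arm can. A call with a gripper value outside its range is refused whole. The fingers move at their own pace and stop on an object; "newtons" is the grip in N (left out, the last holds). Time passes only in rows, so rows that do not move let the fingers close. It gives the time, the measured TCP pose, the force, the opening and the grip force at its end, in the units of the state.
- status.state(): the state, without advancing time (a new reading comes with each control period).
- cams.grab_frame(name): name is "side" or "top"; returns a dict with "color" (384x512x3 uint8, red, green, blue), "intrinsics" (3x3 intrinsics, pixels), "R" (3x3) and "t" (3): a world point X has camera coordinates R X + t. Camera axes: x right, y down, z forward; pixel columns grow to the right and rows downward; lengths in mm; the calibration is good to about 2 mm. A picture is of the moment at which its call begins. There is no depth.
- env.job_done(): hands the job in; it is judged then, once.
Trained networks look in the newest picture that a camera, given by its name, has taken for a name from the list of things; names that differ only in an ending like _2 or _b are one class to them, and where a whole thing is asked for, a point or a joint stands for the part that bears it (a point fixed in the world has none). Each returns a list of dicts, best first, with "score" (0 to 1); they miss things now and then, are a little off and sometimes report something else, mostly with a low value. They report only what shows in the picture. A call takes as long as a camera call. They do not tell look-alikes from the thing itself.
- finder.boxes_of(query, camera): "rect" ([left, top, width, height] in pixels, round what is visible of it).
- finder.trace(query, camera): "pixels" (384x512 bool, what is visible of it) and "rect" ([left, top, width, height] in pixels, round what is visible of it).
The state is a dict: "time_s": time; "qpos": joint angles; "qvel": joint speeds; "effort": joint torques, N m; "ee_pos": TCP position; "ee_rot": TCP orientation; "force": force on the tool from outside, world axes, zero at the start; "torque": the same for the moment, N m; "gripper_width": finger opening in mm; "gripper_force": force on a finger pad.
Only numpy, scipy, OpenCV 4.12 (cv2) and the standard library are available. Lean on these libraries where they do the work, as an engineer would, in place of code of your own. Each camera call takes 0.05 s, during which the arm holds its last target. There are 200 camera calls.

## Working session

There is one attempt and no reset: what is moved stays moved. The work goes in short steps, Python scripts to look and compute and a tool call to move; the robot and the scene stay as the last step left them, time stands still between calls to the robot, and variables do not carry over. Pictures are saved under pics/ and viewed, at most 10 in all, crops included, and the job is handed in when it is done.

Besides the shell and the picture viewer there is one more tool, called after "Call:" by a JSON object that holds its "fn" and its "kwargs". apply_moves: Moves the arm, as the interface text tells. Its arguments: {"type":"object","properties":{"increments":{"type":"array","items":{"type":"array","items":{"type":"number"}}},"newtons":{"type":"number"}},"required":["increments"]}

```bash
mkdir -p pics
cat > h.py <<'E'
import numpy as np, cv2
from workcell import status, cams, env, finder
def grab(n):
    return cams.grab_frame(n)
def proj(f,X):
    c=f["R"]@np.array(X,float)+np.array(f["t"]).ravel(); p=np.array(f["intrinsics"])@c; return p[:2]/p[2]
def ray(f,u,v,z):
    R=np.array(f["R"]);t=np.array(f["t"]).ravel();K=np.array(f["intrinsics"])
    C=-R.T@t; d=R.T@np.linalg.solve(K,[u,v,1.]); s=(z-C[2])/d[2]; return C+s*d
def save(f,name,crop=None,s=1):
    im=f["color"][:,:,::-1]
    if crop: l,t,w,h=crop; im=im[t:t+h,l:l+w]
    cv2.imwrite("pics/"+name,cv2.resize(im,None,fx=s,fy=s,interpolation=cv2.INTER_CUBIC))
E
python3 - <<'E'
from h import *
F={n:grab(n) for n in("top","side")}
for n,f in F.items():
    print(n,np.round(-f["R"].T@np.array(f["t"]).ravel()),np.round(f["R"][2],2),f["intrinsics"][0][0])
    save(f,n+"0.png",s=1.5)
    for q in("collar","drive","lock_pin","shaft_top","thumbscrew","flat_mark","locked_mark"):
        print(n,q,[(round(d["score"],2),np.round(d["rect"]).tolist()) for d in finder.boxes_of(q,n)][:5])
print(status.state()["time_s"])
E
```

```text
top [ 320.   10. 1335.] [ 0.19  0.   -0.98] 388.1264836159849
top collar [(0.66, [169.0, 204.0, 20.0, 12.0]), (0.6, [332.0, 186.0, 9.0, 12.0]), (0.53, [346.0, 234.0, 24.0, 15.0]), (0.49, [329.0, 213.0, 9.0, 17.0])]
top drive [(0.68, [241.0, 176.0, 60.0, 63.0])]
top lock_pin [(0.86, [241.0, 176.0, 52.0, 50.0]), (0.31, [167.0, 200.0, 19.0, 17.0])]
top shaft_top []
top thumbscrew [(0.58, [347.0, 238.0, 23.0, 12.0]), (0.47, [328.0, 209.0, 11.0, 20.0])]
top flat_mark [(0.93, [240.0, 170.0, 55.0, 70.0]), (0.43, [160.0, 141.0, 21.0, 24.0])]
top locked_mark [(0.89, [241.0, 173.0, 55.0, 68.0])]
side [ 315. -790. 1086.] [ 0.18  0.6  -0.78] 419.9950871335718
side collar [(0.56, [224.0, 299.0, 23.0, 31.0])]
side drive [(0.77, [213.0, 187.0, 71.0, 54.0]), (0.57, [145.0, 127.0, 21.0, 14.0])]
side lock_pin [(0.98, [228.0, 185.0, 55.0, 44.0]), (0.56, [213.0, 123.0, 20.0, 38.0]), (0.36, [213.0, 337.0, 27.0, 30.0])]
side shaft_top []
side thumbscrew [(0.67, [224.0, 302.0, 25.0, 27.0]), (0.62, [247.0, 272.0, 18.0, 19.0]), (0.46, [281.0, 272.0, 17.0, 15.0])]
side flat_mark [(0.79, [214.0, 183.0, 70.0, 60.0]), (0.25, [266.0, 111.0, 16.0, 30.0])]
side locked_mark [(0.69, [215.0, 183.0, 67.0, 59.0])]
0.8
```

Run:
```python
from h import *
t=grab("top");s=grab("side")
np.save("t.npy",t,allow_pickle=True);np.save("s.npy",s,allow_pickle=True)
a=cv2.resize(t["color"][150:270,220:390],None,fx=4,fy=4,interpolation=cv2.INTER_CUBIC)
cv2.imwrite("pics/tc.png",a[:,:,::-1])
b=cv2.resize(s["color"][165:345,195:315],None,fx=3.3,fy=3.3,interpolation=cv2.INTER_CUBIC)
cv2.imwrite("pics/sc.png",b[:,:,::-1])
```

```text
(no output)
```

View pics/top0.png

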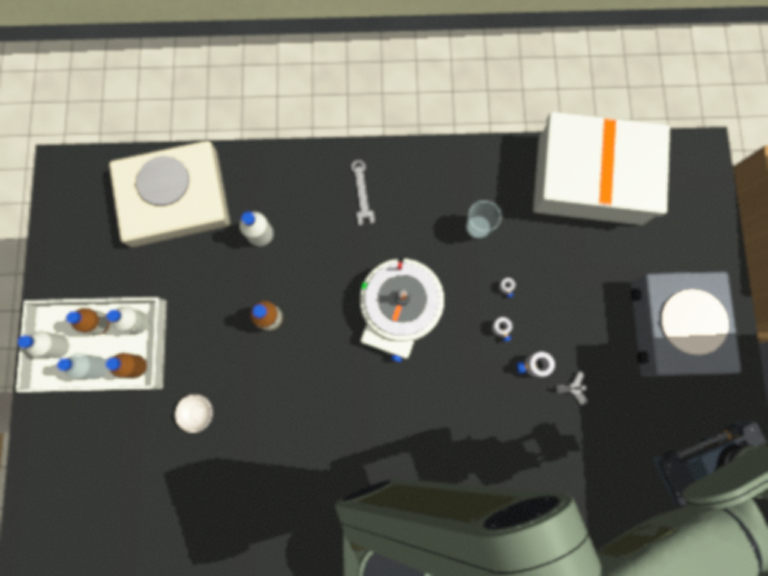

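View pics/tc.png

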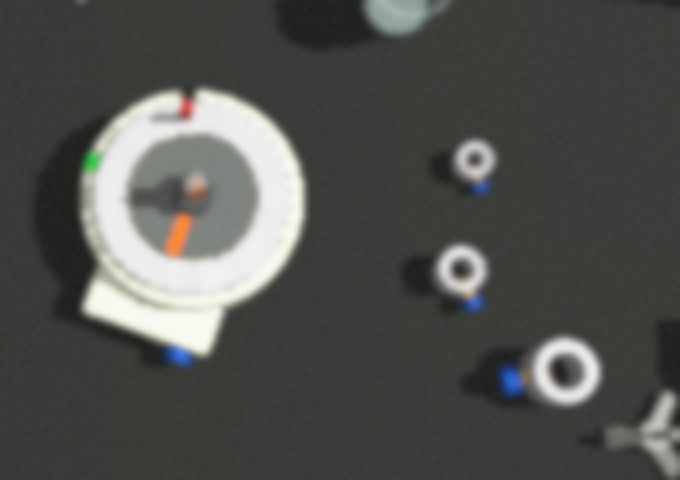

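View pics/sc.png

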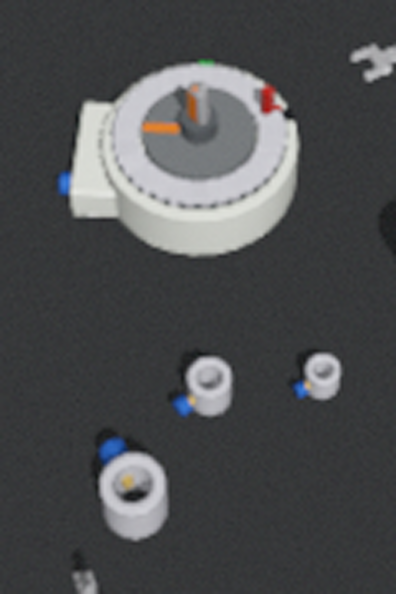

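Top picture: drive at full-frame pixel ~(268,199), with orange bar, green mark at (243,190) and red pin at (267,177). Collar candidates (crop → frame): small (339,190), middle (335,217), large (361,243). The control box's blue knob at (265,239) is not a thumbscrew. By description I choose the middle collar, at (335,217). The crops show three clearly graded sizes; the middle one's thumbscrew points to image bottom-right.

```bash
cat >> h.py <<'E'
def mask(f,name,crop):
    im=cv2.resize(f["color"][crop[1]:crop[1]+crop[3],crop[0]:crop[0]+crop[2]],None,fx=4,fy=4,interpolation=cv2.INTER_CUBIC)
    h,s,v=cv2.split(cv2.cvtColor(im,cv2.COLOR_RGB2HSV)); h=h.astype(int)
    m={"red":((h<6)|(h>170))&(s>130)&(v>70),"green":(h>45)&(h<75)&(s>100),"orange":(h>6)&(h<20)&(s>110)&(v>90),
       "blue":(h>100)&(h<130)&(s>120)&(v>60),"light":(v>140)&(s<60)}[name].astype(np.uint8)
    n,l,st,c=cv2.connectedComponentsWithStats(m)
    return [(int(st[i,4]),np.round(c[i]/4-.375+crop[:2],2).tolist(),np.round(st[i,:4]/4+np.r_[crop[:2],0,0],1).tolist()) for i in range(1,n) if st[i,4]>25]
E
python3 - <<'E'
from h import *
F={n:np.load(n[0]+".npy",allow_pickle=True).item() for n in("top","side")}
C={"top":{"d":[235,165,70,75],"m":[322,205,30,30],"s":[328,180,20,20],"b":[340,230,35,25]},"side":{"d":[208,178,85,70],"m":[245,268,24,28],"s":[280,268,22,24],"b":[220,295,30,36]}}
for n,f in F.items():
    for k in("red","green","orange"): print(n,"d",k,mask(f,k,C[n]["d"]))
    for c in "msb":
        for k in("light","blue"): print(n,c,k,mask(f,k,C[n][c]))
E
```

```text
top d red [(78, [266.17, 176.34], [265.8, 174.8, 1.8, 4.0])]
top d green [(267, [241.76, 189.79], [240.0, 187.8, 4.8, 4.8])]
top d orange [(43, [268.72, 198.15], [268.0, 197.8, 2.2, 1.8]), (679, [264.18, 208.0], [261.5, 203.0, 6.2, 10.8])]
top m light [(1507, [335.08, 217.07], [329.5, 211.2, 12.0, 13.5])]
top m blue [(227, [337.85, 225.67], [335.2, 224.0, 5.8, 4.0])]
top s light [(953, [338.38, 189.54], [334.2, 185.2, 9.2, 10.2])]
top s blue [(151, [339.85, 196.62], [338.0, 195.5, 4.5, 3.0])]
top b light [(2662, [361.04, 242.31], [353.0, 234.5, 17.0, 16.8])]
top b blue [(689, [346.84, 244.89], [344.2, 240.8, 6.5, 8.8])]
side d red [(397, [275.78, 194.64], [274.5, 191.0, 5.0, 8.2])]
side d green [(88, [256.95, 183.06], [255.0, 182.8, 4.8, 1.5])]
side d orange [(289, [252.65, 197.01], [251.8, 193.5, 2.8, 8.0]), (516, [243.56, 203.3], [238.2, 202.0, 11.5, 3.5])]
side m light [(2779, [258.09, 281.39], [251.8, 273.2, 13.2, 17.5])]
side m blue [(464, [249.62, 287.51], [247.0, 284.2, 6.5, 7.2])]
side s light [(1700, [292.34, 278.44], [287.0, 272.2, 11.0, 13.5])]
side s blue [(288, [285.29, 282.62], [283.5, 280.0, 4.8, 6.0])]
side b light [(5743, [235.24, 314.66], [225.2, 302.2, 20.0, 26.2])]
side b blue [(793, [228.34, 300.59], [224.5, 297.2, 9.5, 8.8])]
```

Run:
```python
from h import *
from scipy.optimize import least_squares
F={n:np.load(n[0]+".npy",allow_pickle=True).item() for n in("top","side")}
def cap(n,c):
    f=F[n];im=cv2.resize(f["color"][c[1]:c[1]+c[3],c[0]:c[0]+c[2]],None,fx=4,fy=4,interpolation=cv2.INTER_CUBIC)
    v=im.astype(int)[:,:,2]; m=(v>170).astype(np.uint8)
    cs,h=cv2.findContours(m,cv2.RETR_CCOMP,cv2.CHAIN_APPROX_NONE)
    i=max((i for i in range(len(cs)) if h[0][i][3]>=0),key=lambda i:cv2.contourArea(cs[i]))
    e=cv2.fitEllipse(cv2.convexHull(cs[i])); return np.array(e[0])/4-.375+c[:2],np.array(e[1])/4
ct,cs=cap("top",[235,165,70,75]),cap("side",[208,178,85,70]); print(ct,cs)
print("cap centre",ray(F["top"],*ct[0],70),ray(F["side"],*cs[0],70))
print("green",ray(F["top"],241.76,189.79,60),ray(F["side"],256.95,183.06,60))
print("orange bar",ray(F["top"],264.18,208,72),ray(F["side"],243.56,203.3,72))
print("pin",ray(F["top"],266.17,176.34,95),ray(F["side"],275.78,194.64,88))
print("flat",ray(F["top"],268.72,198.15,134),ray(F["side"],252.65,197.01,113))
# collars: centre of silhouette
for k,(lt,bt,ls,bs) in {"m":((335.1,217.07),(337.85,225.67),(258.09,281.39),(249.62,287.51)),"s":((338.38,189.54),(339.85,196.62),(292.34,278.44),(285.29,282.62)),"b":((361.04,242.31),(346.84,244.89),(235.24,314.66),(228.34,300.59))}.items():
    print(k,"top-face@36",ray(F["top"],*lt,36),"body@18",ray(F["side"],*ls,20),"blue@18",ray(F["top"],*bt,18),ray(F["side"],*bs,18))
```

```text
(array([267.59342957, 198.72685242]), array([32.21757507, 33.18645859])) (array([254.8851738 , 204.89103127]), array([29.92957115, 36.40837479]))
cap centre [529.59981399 -36.85504805  70.        ] [530.05953019 -39.10280914  70.        ]
green [563.70124763  48.2050123   60.        ] [564.90040653  50.61813413  60.        ]
orange bar [498.70356995 -24.62151497  72.        ] [498.59445923 -23.92134317  72.        ]
pin [599.8117658  -33.58869111  95.        ] [598.64241075 -34.68502301  88.        ]
flat [520.73732087 -38.09619963 134.        ] [523.44420692 -40.69836399 113.        ]
m top-face@36 [ 467.16190261 -262.75587684   36.        ] body@18 [ 468.62110391 -262.30822848   20.        ] blue@18 [ 439.71323039 -273.98508234   18.        ] [ 440.89599639 -271.86659057   18.        ]
s top-face@36 [ 560.8899639  -279.85570775   36.        ] body@18 [ 562.79338827 -283.36200582   20.        ] blue@18 [ 539.35053564 -287.30471125   18.        ] [ 540.00616452 -288.43199465   18.        ]
b top-face@36 [ 381.04030523 -343.33778118   36.        ] body@18 [ 381.5119842  -336.17486489   20.        ] blue@18 [ 374.45426174 -299.96571904   18.        ] [ 374.59339254 -291.06895727   18.        ]
```

Run:
```python
from h import *
s=status.state();print(s)
```

```text
{'time_s': 0.9, 'qpos': array([-7.10458227e+01,  1.83116697e+01,  8.96387290e+01,  2.19716829e-03,
        7.20441725e+01, -1.14575387e+00]), 'qvel': array([ 0.04509291,  0.0079289 , -0.07094016, -0.05643461,  0.01695488,
        0.03874445]), 'effort': array([-2.48191864e-04, -4.12340605e+01, -2.32231271e+01,  7.28720217e-02,
        3.75268317e-02, -1.31868217e-05]), 'ee_pos': array([ 197.62226512, -539.99007965,  227.98007619]), 'ee_rot': array([ 1.79994531e+02, -1.98124713e-03,  2.00992540e+01]), 'force': array([-0.0244341 ,  0.19421324,  0.66114268]), 'torque': array([ 0.00472545, -0.03679824,  0.04306506]), 'gripper_force': 0.0, 'gripper_width': 91.19429939027363}
```

Call:
{"fn": "apply_moves", "kwargs": {"increments": [[0,0.025,0.0315,0,0,0,-1.1],[0,0.025,0.0315,0,0,0,-1.1],[0,0.025,0.0315,0,0,0,-1.1],[0,0.025,0.0315,0,0,0,-1.1],[0,0.025,0.0315,0,0,0,-1.1]]}}

```text
time_s: 1.32
ee_pos: [323.3, -381.0, 228.1]
ee_rot: [180.0, -0.0, 14.5]
force: [0.7, -0.2, -0.1]
gripper_width: 60.6
gripper_force: 0.0
```

Call:
{"fn": "apply_moves", "kwargs": {"increments": [[0,0.025,0.0315,0,0,0,-1.1],[0,0.025,0.0315,0,0,0,-1.1],[0,0.025,0.0315,0,0,0,-1.1],[0,0.025,0.0315,0,0,0,-1.1],[0,0.025,0.0315,0,0,0,-1.1]]}}

```text
time_s: 1.73
ee_pos: [448.5, -223.3, 228.3]
ee_rot: [180.0, -0.0, 9.0]
force: [-0.0, -1.2, -0.3]
gripper_width: 45.4
gripper_force: 0.0
```

Call:
{"fn": "apply_moves", "kwargs": {"increments": [[0,0.025,0.0315,0,0,0,-1.1],[0,0.025,0.0315,0,0,0,-1.1],[0,0.025,0.0315,0,0,0,-1.1],[0,0.025,0.0315,0,0,0,-1.1],[0,0.025,0.0315,0,0,0,-1.1]]}}

```text
time_s: 2.15
ee_pos: [573.6, -65.6, 228.2]
ee_rot: [180.0, -0.0, 3.6]
force: [-0.3, -0.7, 0.2]
gripper_width: 45.3
gripper_force: 0.0
```

Call:
{"fn": "apply_moves", "kwargs": {"increments": [[0,0.025,0.0315,0,0,0,-1.1],[0,0,0,0,0,0,0],[0,0,0,0,0,0,0]]}}

```text
time_s: 2.4
ee_pos: [598.3, -34.4, 227.4]
ee_rot: [180.0, 0.0, 2.7]
force: [-0.1, -0.3, -0.4]
gripper_width: 45.4
gripper_force: 0.0
```

Call:
{"fn": "apply_moves", "kwargs": {"increments": [[0,0,0,-0.035,0,0,0],[0,0,0,-0.035,0,0,0],[0,0,0,-0.035,0,0,0],[0,0,0,-0.032,0,0,0],[0,0,0,0,0,0,0]], "newtons": 10}}

```text
time_s: 2.82
ee_pos: [595.0, -37.1, 86.7]
ee_rot: [-180.0, 0.4, 2.4]
force: [-0.6, -0.0, -0.8]
gripper_width: 45.7
gripper_force: 0.0
```

Call:
{"fn": "apply_moves", "kwargs": {"increments": [[-1,0,0,0,0,0,0],[-1,0,0,0,0,0,0],[-1,0,0,0,0,0,0],[-1,0,0,0,0,0,0],[-1,0,0,0,0,0,0]]}}

```text
time_s: 3.23
ee_pos: [598.1, -35.9, 92.4]
ee_rot: [-180.0, -0.1, 2.5]
force: [0.4, 1.8, 1.2]
gripper_width: 15.3
gripper_force: 0.9
```

Call:
{"fn": "apply_moves", "kwargs": {"increments": [[-1,0,0,0,0,0,0],[-1,0,0,0,0,0,0],[-1,0,0,0,0,0,0]]}}

```text
time_s: 3.48
ee_pos: [598.2, -35.7, 92.2]
ee_rot: [-180.0, -0.1, 2.5]
force: [-0.8, 1.9, 5.7]
gripper_width: 11.5
gripper_force: 10.0
```

Call:
{"fn": "apply_moves", "kwargs": {"increments": [[-1,-0.0007,0.0079,0,0,0,6.7],[-1,-0.0017,0.0078,0,0,0,6.7],[-1,-0.0026,0.0075,0,0,0,6.7],[-1,-0.0034,0.0072,0,0,0,6.7],[-1,-0.0042,0.0067,0,0,0,6.7]]}}

```text
time_s: 3.9
ee_pos: [586.8, 0.8, 92.2]
ee_rot: [179.8, -0.2, 36.4]
force: [2.8, -1.5, 4.1]
gripper_width: 11.6
gripper_force: 10.0
```

Call:
{"fn": "apply_moves", "kwargs": {"increments": [[-1,-0.005,0.0062,0,0,0,6.7],[-1,-0.0057,0.0056,0,0,0,6.7],[-1,-0.0063,0.0049,0,0,0,6.7],[-1,-0.0068,0.0041,0,0,0,6.7],[-1,-0.0072,0.0033,0,0,0,6.7]]}}

```text
time_s: 4.32
ee_pos: [556.4, 25.9, 92.3]
ee_rot: [179.7, -0.2, 69.8]
force: [4.9, 2.0, 3.5]
gripper_width: 11.6
gripper_force: 10.0
```

Call:
{"fn": "apply_moves", "kwargs": {"increments": [[-1,-0.002,0.001,0,0,0,0],[-1,0,0,0,0,0,0],[-1,0,0,0,0,0,0]]}}

```text
time_s: 4.57
ee_pos: [555.1, 26.4, 92.2]
ee_rot: [179.6, -0.2, 69.4]
force: [4.4, 1.6, 2.1]
gripper_width: 11.5
gripper_force: 10.0
```

Call:
{"fn": "apply_moves", "kwargs": {"increments": [[-1,-0.004,0.0015,0,0,0,0],[-1,0,0,0,0,0,0],[-1,0,0,0,0,0,0]]}}

```text
time_s: 4.82
ee_pos: [555.0, 26.6, 92.3]
ee_rot: [179.1, -0.2, 69.5]
force: [13.8, -2.9, -5.9]
gripper_width: 11.6
gripper_force: 10.0
```

Call:
{"fn": "apply_moves", "kwargs": {"increments": [[0,0,0,0,0,0,0],[0,0,0,0,0,0,0],[0,0,0,0,0,0,0],[0,0,0,0.037,0,0,0],[0,0,0,0.037,0,0,0]]}}

```text
time_s: 5.23
ee_pos: [545.5, 27.4, 163.3]
ee_rot: [-179.6, 0.2, 69.5]
force: [1.8, -0.3, -0.2]
gripper_width: 42.4
gripper_force: 0.0
```

Call:
{"fn": "apply_moves", "kwargs": {"increments": [[0,-0.004,-0.013,0,0,0,6.6],[0,-0.004,-0.013,0,0,0,6.6],[0,-0.004,-0.013,0,0,0,6.6],[0,-0.004,-0.013,0,0,0,6.6],[0,-0.003,-0.013,0,0,0,6.6]]}}

```text
time_s: 5.65
ee_pos: [527.4, -37.8, 164.5]
ee_rot: [-179.8, -0.0, 102.8]
force: [1.0, -0.3, 0.4]
gripper_width: 45.7
gripper_force: 0.0
```

Call:
{"fn": "apply_moves", "kwargs": {"increments": [[0,0,0,0,0,0,6.6],[0,0,0,0,0,0,0],[0,0,0,0,0,0,0]]}}

```text
time_s: 5.9
ee_pos: [528.3, -37.3, 164.6]
ee_rot: [-179.9, -0.0, 108.9]
force: [0.2, 0.1, 0.6]
gripper_width: 45.4
gripper_force: 0.0
```

Call:
{"fn": "apply_moves", "kwargs": {"increments": [[0,0.0015,0,-0.027,0,0,0],[0,0,0,-0.026,0,0,0],[0,0,0,0,0,0,0],[-1,0,0,0,0,0,0],[-1,0,0,0,0,0,0]], "newtons": 12}}

```text
time_s: 6.32
ee_pos: [531.1, -37.1, 112.9]
ee_rot: [179.9, 0.0, 109.1]
force: [0.2, -0.3, 0.1]
gripper_width: 35.1
gripper_force: 0.0
```

Call:
{"fn": "apply_moves", "kwargs": {"increments": [[-1,0,0,0,0,0,0],[-1,0,0,0,0,0,0],[-1,0,0,0,0,0,0],[-1,0,0,0,0,0,0],[-1,0,0,0,0,0,0]]}}

```text
time_s: 6.73
ee_pos: [532.1, -37.1, 113.2]
ee_rot: [179.8, 0.1, 109.1]
force: [2.8, 2.2, 3.9]
gripper_width: 16.7
gripper_force: 12.0
```

Call:
{"fn": "apply_moves", "kwargs": {"increments": [[-1,0,-0.0002,0,0,0,-6.8],[-1,0,-0.0002,0,0,0,-6.8],[-1,0,-0.0002,0,0,0,-6.8],[-1,0,-0.0002,0,0,0,-6.8],[-1,0,-0.0002,0,0,0,-6.8]]}}

```text
time_s: 7.15
ee_pos: [531.6, -38.0, 113.2]
ee_rot: [179.8, -0.1, 74.7]
force: [0.6, 2.4, 6.4]
gripper_width: 16.2
gripper_force: 12.0
```

Call:
{"fn": "apply_moves", "kwargs": {"increments": [[-1,0,-0.0002,0,0,0,-6.5],[-1,0,0,0,0,0,0],[-1,0,0,0,0,0,0],[-1,0,0,0,0,0,0],[-1,0,0,0,0,0,0]]}}

```text
time_s: 7.57
ee_pos: [531.5, -38.2, 113.2]
ee_rot: [179.9, -0.1, 68.6]
force: [1.4, 2.4, 5.7]
gripper_width: 16.2
gripper_force: 12.0
```

Call:
{"fn": "apply_moves", "kwargs": {"increments": [[0,0,0,0,0,0,0],[0,0,0,0,0,0,0],[0,0,0,0,0,0,0],[0,0,0,0.04,0,0,0],[0,0,0,0.04,0,0,0]]}}

```text
time_s: 7.98
ee_pos: [528.1, -38.5, 190.3]
ee_rot: [-179.6, 0.2, 68.6]
force: [1.3, 0.2, -0.0]
gripper_width: 44.9
gripper_force: 0.0
```

Call:
{"fn": "apply_moves", "kwargs": {"increments": [[0.6,-0.009,-0.032,0.01,0,0,-6.8],[0.6,-0.009,-0.032,0,0,0,-6.8],[0.6,-0.009,-0.032,0,0,0,-6.8],[0.6,-0.009,-0.032,0,0,0,-6.8],[0.6,-0.009,-0.032,0,0,0,-6.8]]}}

```text
time_s: 8.4
ee_pos: [484.3, -199.8, 201.8]
ee_rot: [-180.0, 0.0, 34.3]
force: [1.2, -0.5, -0.0]
gripper_width: 72.5
gripper_force: 0.0
```

Call:
{"fn": "apply_moves", "kwargs": {"increments": [[0.6,-0.01,-0.032,0,0,0,-6.8],[0.6,-0.01,-0.032,0,0,0,-6.8],[0.6,0,0,0,0,0,0],[0.6,0,0,0,0,0,0]]}}

```text
time_s: 8.73
ee_pos: [464.5, -263.6, 201.4]
ee_rot: [-179.9, 0.1, 20.9]
force: [0.6, -0.1, 0.1]
gripper_width: 72.7
gripper_force: 0.0
```

Run:
```python
from h import *
F={n:grab(n) for n in("top","side")}
C={"top":[235,165,70,75],"side":[208,178,85,70]}
for n,f in F.items():
    for k in("red","green","orange"): print(n,k,mask(f,k,C[n]))
    for P in ([530,-37.6,134],[530-6.5*.93,-37.6+6.5*.366,113]): print(n,proj(f,P))
a=[cv2.resize(F[n]["color"][c[1]:c[1]+c[3],c[0]:c[0]+c[2]][:70,:70],None,fx=5,fy=5,interpolation=cv2.INTER_CUBIC) for n,c in C.items()]
cv2.imwrite("pics/d2.png",np.hstack(a)[:,:,::-1])
```

```text
top red [(72, [247.75, 190.65], [246.8, 190.0, 2.8, 2.2])]
top green [(265, [241.96, 189.79], [240.2, 187.8, 4.8, 4.5])]
top orange [(68, [267.15, 198.12], [266.5, 197.2, 2.2, 2.5]), (657, [264.3, 207.89], [261.8, 203.0, 6.0, 10.8])]
top [268.46884917 195.2463076 ]
top [267.56126175 198.26928555]
side red []
side green []
side orange []
side [254.31072966 191.21269097]
side [252.26985463 195.60108923]
```

View pics/d2.png

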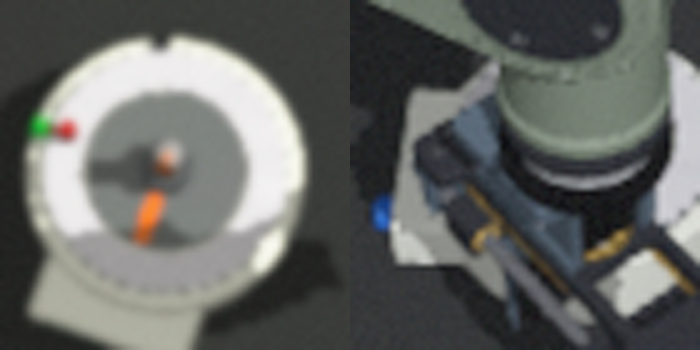

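The top view shows the red pin at the green mark and the shaft's flat in line with the orange bar, at (267,198). On to the collar.

Call:
{"fn": "apply_moves", "kwargs": {"increments": [[0.6,0.0015,0.001,-0.036,0,0,0],[0.6,0,0,-0.036,0,0,0],[0.6,0,0,-0.036,0,0,0],[0.6,0,0,-0.03,0,0,0],[0.6,0,0,0,0,0,0]], "newtons": 20}}

```text
time_s: 9.25
ee_pos: [463.5, -257.7, 58.7]
ee_rot: [-179.4, 0.5, 21.2]
force: [-0.4, 0.7, -0.4]
gripper_width: 73.1
gripper_force: 0.0
```

Call:
{"fn": "apply_moves", "kwargs": {"increments": [[0.6,0,0,0,0,0,0],[0.6,0,0,0,0,0,0]]}}

```text
time_s: 9.42
ee_pos: [468.5, -261.4, 65.6]
ee_rot: [179.9, -0.1, 21.1]
force: [-0.4, -0.1, 0.4]
gripper_width: 73.4
gripper_force: 0.0
```

Call:
{"fn": "apply_moves", "kwargs": {"increments": [[0.6,0,-0.001,-0.023,0,0,0],[0.6,0,0,-0.022,0,0,0],[0.6,0,0,0,0,0,0],[0.6,0,0,0,0,0,0],[-1,0,0,0,0,0,0]]}}

```text
time_s: 9.83
ee_pos: [468.5, -263.2, 21.1]
ee_rot: [179.8, -0.1, 21.0]
force: [0.5, -0.4, 0.3]
gripper_width: 68.9
gripper_force: 0.0
```

Call:
{"fn": "apply_moves", "kwargs": {"increments": [[-1,0,0,0,0,0,0],[-1,0,0,0,0,0,0],[-1,0,0,0,0,0,0],[-1,0,0,0,0,0,0],[-1,0,0,0,0,0,0]]}}

```text
time_s: 10.25
ee_pos: [467.1, -262.6, 19.3]
ee_rot: [180.0, -0.0, 21.0]
force: [-1.3, 0.5, 3.9]
gripper_width: 36.8
gripper_force: 20.0
```

Call:
{"fn": "apply_moves", "kwargs": {"increments": [[-1,0,0,0,0,0,0],[-1,0,0,0,0,0,0],[-1,0,0,0,0,0,0]]}}

```text
time_s: 10.5
ee_pos: [467.1, -262.5, 19.3]
ee_rot: [180.0, -0.0, 21.0]
force: [0.3, 0.7, 5.1]
gripper_width: 36.5
gripper_force: 20.0
```

Call:
{"fn": "apply_moves", "kwargs": {"increments": [[-1,0,0,0.02,0,0,0],[-1,0,0,0.03,0,0,0],[-1,0,0,0.035,0,0,0],[-1,0,0,0.035,0,0,0],[-1,0,0,0.03,0,0,0]], "newtons": 30}}

```text
time_s: 10.92
ee_pos: [467.0, -262.5, 170.6]
ee_rot: [180.0, -0.0, 21.0]
force: [1.9, -1.3, -1.8]
gripper_width: 36.5
gripper_force: 30.0
```

Call:
{"fn": "apply_moves", "kwargs": {"increments": [[-1,0.009,0.032,0,0,0,-6.1],[-1,0.009,0.032,0,0,0,-6.1],[-1,0.009,0.032,0,0,0,-6.1],[-1,0.009,0.032,0,0,0,-6.1],[-1,0.009,0.032,0,0,0,-6.1]]}}

```text
time_s: 11.33
ee_pos: [511.8, -101.0, 168.5]
ee_rot: [180.0, 0.0, -9.8]
force: [-0.2, 0.8, -1.2]
gripper_width: 36.6
gripper_force: 30.0
```

Call:
{"fn": "apply_moves", "kwargs": {"increments": [[-1,0.009,0.032,0,0,0,-6.0],[-1,0.009,0.032,0,0,0,-6.0],[-1,0,0,0,0,0,0],[-1,0,0,0,0,0,0]]}}

```text
time_s: 11.67
ee_pos: [529.9, -37.2, 168.3]
ee_rot: [180.0, 0.1, -21.3]
force: [0.0, 0.2, -1.2]
gripper_width: 36.4
gripper_force: 30.0
```

Run:
```python
from h import *
F={n:grab(n) for n in("top","side")}
e=status.state(); print(e["ee_pos"],e["ee_rot"])
for n,f in F.items():
    c=e["ee_pos"]; b=proj(f,c).astype(int); cr=[int(b[0])-45,int(b[1])-45,90,90]
    print(n,cr,"collar axis bottom/top if centred",proj(f,[c[0],c[1],c[2]-19.3]),proj(f,[c[0],c[1],c[2]+16.7]),"screw",proj(f,[c[0]-30*.93,c[1]+30*.366,c[2]-1.3]))
    for k in("blue","light","orange"): print(k,mask(f,k,cr)[:8])
a=[cv2.resize(F[n]["color"][(b:=proj(F[n],e["ee_pos"]).astype(int))[1]-45:b[1]+45,b[0]-45:b[0]+45],None,fx=4.4,fy=4.4,interpolation=cv2.INTER_CUBIC) for n in F]
cv2.imwrite("pics/d3.png",np.hstack(a)[:,:,::-1])
```

```text
[529.52461666 -38.98527094 168.47525802] [ 1.79943115e+02  5.60710287e-02 -2.14396552e+01]
top [224, 148, 90, 90] collar axis bottom/top if centred [269.08508727 194.53906877] [269.50708949 192.44729378] screw [265.97869632 202.61594634]
blue [(132, [265.77, 201.19], [264.0, 200.2, 4.5, 2.8])]
light [(38, [239.86, 148.07], [239.2, 148.0, 2.2, 1.2]), (146, [312.79, 150.58], [312.5, 148.0, 1.5, 6.8]), (10048, [273.8, 163.63], [258.0, 153.8, 34.5, 21.8]), (1939, [251.46, 198.46], [248.5, 157.0, 7.2, 71.0]), (87, [300.25, 161.35], [300.2, 158.8, 1.0, 6.2]), (1159, [300.3, 209.74], [299.5, 183.8, 2.5, 49.0]), (1213, [287.14, 193.11], [283.8, 186.5, 7.2, 13.8]), (1226, [243.69, 200.52], [241.2, 192.2, 6.8, 18.0])]
orange [(314, [264.7, 206.43], [262.8, 204.2, 5.0, 5.2])]
side [209, 138, 90, 90] collar axis bottom/top if centred [254.19466817 188.28426097] [253.94455596 180.15934157] screw [243.66835071 183.82258819]
blue [(412, [213.74, 219.95], [212.2, 216.5, 4.0, 8.0])]
light [(259, [252.75, 138.16], [246.5, 138.0, 13.2, 1.8]), (927, [274.54, 140.02], [269.5, 138.0, 12.0, 5.8]), (213, [255.03, 145.83], [250.5, 144.8, 10.8, 2.8]), (149, [217.29, 154.24], [216.0, 153.0, 3.2, 3.8]), (24681, [249.47, 212.5], [216.0, 186.2, 69.5, 41.8]), (34, [235.97, 191.8], [235.5, 191.5, 2.8, 1.5]), (48, [242.27, 192.21], [239.2, 192.2, 5.8, 1.0]), (478, [255.22, 197.9], [253.2, 194.8, 4.8, 7.8])]
orange [(2476, [221.5, 142.57], [213.8, 138.0, 16.8, 11.2]), (407, [223.4, 158.06], [216.8, 155.0, 13.8, 5.5]), (513, [243.57, 203.31], [238.2, 202.0, 11.5, 3.5])]
```

View pics/d3.png

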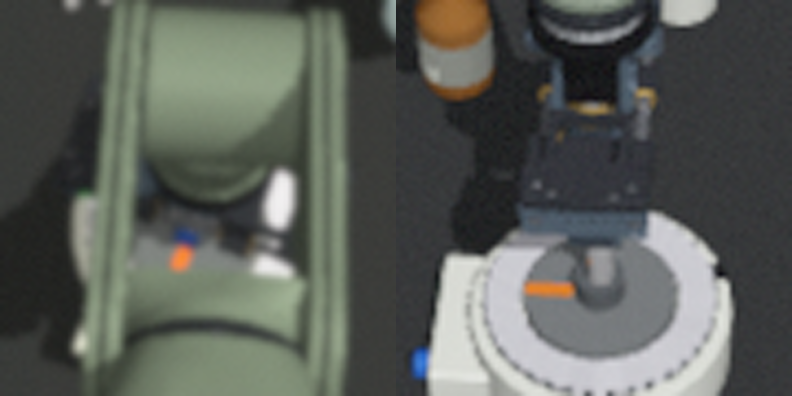

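The side view shows the shaft under the gripper, with the collar hidden behind the fingers. The top view shows the blue thumbscrew at (266,201), over the orange bar's line. Lowering slowly while watching the force.

Call:
{"fn": "apply_moves", "kwargs": {"increments": [[-1,0,0,-0.006,0,0,0],[-1,0,0,-0.006,0,0,0],[-1,0,0,0,0,0,0],[-1,0,0,0,0,0,0],[-1,0,0,0,0,0,0]]}}

```text
time_s: 12.18
ee_pos: [529.9, -39.0, 156.8]
ee_rot: [180.0, 0.0, -21.5]
force: [0.5, -0.2, -0.7]
gripper_width: 36.9
gripper_force: 30.0
```

Call:
{"fn": "apply_moves", "kwargs": {"increments": [[-1,0,0,-0.003,0,0,0],[-1,0,0,-0.003,0,0,0],[-1,0,0,-0.002,0,0,0],[-1,0,0,0,0,0,0],[-1,0,0,0,0,0,0]]}}

```text
time_s: 12.6
ee_pos: [529.9, -38.5, 148.8]
ee_rot: [180.0, 0.0, -21.5]
force: [0.3, 0.3, -1.6]
gripper_width: 36.5
gripper_force: 30.0
```

Call:
{"fn": "apply_moves", "kwargs": {"increments": [[-1,-0.0005,0.0008,-0.003,0,0,0],[-1,0,0,-0.003,0,0,0],[-1,0,0,-0.002,0,0,0],[-1,0,0,0,0,0,0],[-1,0,0,0,0,0,0]]}}

```text
time_s: 13.02
ee_pos: [529.3, -37.6, 140.7]
ee_rot: [180.0, 0.0, -21.5]
force: [-0.9, 0.4, -0.7]
gripper_width: 37.0
gripper_force: 30.0
```

Call:
{"fn": "apply_moves", "kwargs": {"increments": [[-1,0,0,-0.003,0,0,0],[-1,0,0,-0.003,0,0,0],[-1,0,0,-0.002,0,0,0],[-1,0,0,0,0,0,0],[-1,0,0,0,0,0,0]]}}

```text
time_s: 13.43
ee_pos: [529.3, -37.6, 132.7]
ee_rot: [180.0, 0.0, -21.5]
force: [-1.1, 1.2, -1.3]
gripper_width: 36.5
gripper_force: 30.0
```

Call:
{"fn": "apply_moves", "kwargs": {"increments": [[-1,0,0,-0.003,0,0,0],[-1,0,0,-0.003,0,0,0],[-1,0,0,-0.002,0,0,0],[-1,0,0,0,0,0,0],[-1,0,0,0,0,0,0]]}}

```text
time_s: 13.85
ee_pos: [529.4, -37.6, 124.7]
ee_rot: [180.0, 0.0, -21.5]
force: [-0.5, 1.8, -2.3]
gripper_width: 36.6
gripper_force: 30.0
```

Call:
{"fn": "apply_moves", "kwargs": {"increments": [[-1,0,0,-0.003,0,0,0],[-1,0,0,-0.003,0,0,0],[-1,0,0,-0.002,0,0,0],[-1,0,0,0,0,0,0],[-1,0,0,0,0,0,0]]}}

```text
time_s: 14.27
ee_pos: [529.3, -37.6, 116.6]
ee_rot: [180.0, 0.0, -21.5]
force: [0.3, 2.6, -2.6]
gripper_width: 36.7
gripper_force: 30.0
```

Call:
{"fn": "apply_moves", "kwargs": {"increments": [[-1,0,0,-0.002,0,0,0],[-1,0,0,-0.002,0,0,0],[-1,0,0,-0.001,0,0,0],[-1,0,0,0,0,0,0],[-1,0,0,0,0,0,0]]}}

```text
time_s: 14.68
ee_pos: [529.5, -37.6, 111.8]
ee_rot: [-180.0, 0.0, -21.5]
force: [0.2, 3.5, -2.1]
gripper_width: 36.6
gripper_force: 30.0
```

Call:
{"fn": "apply_moves", "kwargs": {"increments": [[-1,0,0,-0.001,0,0,0],[-1,0,0,-0.0005,0,0,0],[-1,0,0,0,0,0,0],[-1,0,0,0,0,0,0]]}}

```text
time_s: 15.02
ee_pos: [529.5, -37.6, 111.3]
ee_rot: [-180.0, -0.0, -21.5]
force: [-2.4, 3.6, 5.9]
gripper_width: 36.6
gripper_force: 30.0
```

The collar seated at exactly the expected height: TCP 111.3 mm puts its underside at 92 mm, and the vertical force rose on contact. Handing in.

```bash
python3 -c "
from h import *
print(env.job_done())"
```

```text
the job is handed in; nothing more can be done
None
```

I handed the job in at about 15 s: the lock ring is hard against its stop at the green mark, the shaft's flat faces the orange mark, and the gripper still holds the middle collar seated on the shoulder at 30 N. The hand-in returned no verdict, and I judged the seating by height and force because the fingers hid the collar from the cameras.

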